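Load a spacer plate and its keeper bar on a two-pin jig

TASK

Pull the longer of the two aluminium plates out of the rack and lay it flat on the grey mat, let go, then pick it up again and lower it over both pins of the jig until it lies flush on the block. Then lower the steel keeper bar, handle up, over the same two pins until it lies flush on the plate, and let go. Lower the parts onto the jig rather than letting them drop, leave the shorter plate in its slot, and do not shove the other things on the bench about.

Things in the scene. Friction and masses are not known exactly. Their poses are not given: they have to be found in the camera images.
- spacer: longer aluminium plate, 120 x 56 x 10 mm, 0.13-0.24 kg, two 12 mm holes at x = -42, +42 mm on its centre line; fits either way round, either face. Origin at its centre; x along its length, y through its thickness, z across its width. Starts upright on a long edge in a rack slot, 36 mm showing above the slot walls; tips flat by itself once leaning over about 10 degrees
- short_plate: a shorter aluminium plate, 88 x 56 x 10 mm, with two 12 mm holes 52 mm apart, which do not fit the pins; standing in the other slot of the rack; axes as the spacer's. Not wanted: it stays in its slot
- rack: fixed low rack, 104 x 130 mm: grey base 6 mm thick, two slots 14 mm wide along its x, centred at y = -35, +35 mm, open at the ends, between black walls 100 mm long, tops 26 mm above the bench; the plates stand on the base, in either slot. Origin: centre of its underside. Rack and jig may be on either side of the bench
- mat: grey mat, fixed flat to the bench, 190 (x) x 230 (y) x 3 mm. Origin at the centre of its underside; z up
- jig: fixed jig: grey foot 170 x 80 x 8 mm, on it a dark steel block 140 (x) x 34 mm (y), top 30 mm above the bench. Two upright steel pins, 8 mm thick, at x = -42, +42 mm, y = 0, rise 36 mm above the block; the last 9 mm taper to a 3 mm tip. Origin: centre of the foot's underside; z up. A seated plate overhangs the block 11 mm on each long side
- keeper: steel keeper bar, 116 (x) x 28 (y) x 10 mm, 0.2-0.3 kg, two 12 mm holes at x = -42, +42 mm; black block handle in the middle of its top, 32 (x) x 20 (y) mm, 26 mm high, top 36 mm above the bar's underside. Origin: centre of its underside; z up through the handle. Starts on the bench, handle up; fits either way round
- tape: roll of clear packing tape, 90 mm across, 48 mm high. Not part of the job: leave it alone. Origin on its underside
- driver: screwdriver, about 180 mm long, lying down. Not part of the job: leave it alone. Origin near its middle
- adaptor: black power adaptor, 85 x 48 x 32 mm. Not part of the job: leave it alone. Origin on its underside
- remote: small grey meter, 105 x 42 x 16 mm. Not part of the job: leave it alone. Origin on its underside
- carton: small carton, 140 x 180 x 90 mm. Not part of the job: leave it alone. Origin on its underside
- cleaner: yellow bottle, 68 mm across, 190 mm high. Not part of the job: leave it alone. Origin on its underside
- drill: cordless drill lying on its side, about 0.2 m long, 60 mm high. Not part of the job: leave it alone. Origin on its underside
Mind the look-alikes: they are no part of the job. What is shaped like the spacer but blue is not meant.

How it is judged:
On the way, in this order (a step that is already met when the one before it is completed fails the run):
1. the longer plate lies flat on the mat, its centre over the mat, let go of (angle between the y axis of spacer and the z axis of mat, either way round below 0.1 rad and x of spacer in the frame of mat between -0.095 and 0.095 m and y of spacer in the frame of mat between -0.115 and 0.115 m and height (world z) of spacer below 0.014 m and linear speed of spacer below 0.02 m/s and contact force between the fingers and spacer below 0.1 N), for 0.2 s.
2. the longer plate lies flush on the jig's block with both pins through it, let go of, and the keeper bar not yet on the jig (horizontal distance between spacer and jig below 0.004 m and z of spacer in the frame of jig between 0.032 and 0.038 m and angle between the y axis of spacer and the z axis of jig, either way round below 0.06 rad and angle between the x axis of spacer and the x axis of jig, either way round below 0.08 rad and linear speed of spacer below 0.02 m/s and contact force between the fingers and spacer below 0.1 N and horizontal distance between keeper and jig above 0.06 m), for 0.2 s.
At the end, for the whole second after the job is handed in: The longer plate is on both pins, flush on the jig's block (centre within 4 mm of the jig's centre and 3 mm of seated height, flat within 0.06 rad), and the keeper bar is on both pins, handle up, flush on the plate (same tolerances); both let go of and at rest (horizontal distance between each of spacer, keeper and jig below 0.004 m and z of spacer in the frame of jig between 0.032 and 0.038 m and angle between the y axis of spacer and the z axis of jig, either way round below 0.06 rad and angle between the x axis of each of spacer, keeper and the x axis of jig, either way round below 0.08 rad and z of keeper in the frame of jig between 0.037 and 0.043 m and angle between the z axis of keeper and the z axis of jig, either way round below 0.06 rad and angle between keeper's own z axis and vertical below 0.1 rad and linear speed of each of spacer, keeper below 0.02 m/s and contact force between the fingers and spacer below 0.1 N and contact force between the fingers and keeper below 0.1 N); the robot touches nothing.
It fails at once if the shorter plate is taken from its slot or shifted more than 25 mm (distance of short_plate from where it was at the start of the episode above 0.025 m).
It fails at once if another thing on the bench is moved more than 50 mm (distance of any of tape, driver, adaptor, remote, carton, cleaner, drill from where it was at the start of the episode above 0.05 m).
It fails at once if the plate or the keeper bar is dropped down the pins (faster than 0.4 m/s there) ((horizontal distance between spacer and jig below 0.01 m and z of spacer in the frame of jig below 0.062 m and linear speed of spacer above 0.4 m/s) or (horizontal distance between keeper and jig below 0.01 m and z of keeper in the frame of jig below 0.067 m and linear speed of keeper above 0.4 m/s)).
It also fails if it takes over 67 s, if anything falls off the work surface, if the arm or the gripper's body presses on something with over 40 N, if the wrist force passes 120 N, or if a joint passes its speed limit or range.

ROBOT

A 6-joint arm with a two-finger parallel gripper is mounted at the origin on the work surface. World frame = base frame: x ahead of the robot, y to its left, z up, the work surface at z = 0. Lengths are in m, angles in rad, forces in N, time in s.
With the tool pointing down it reaches from about 0.35 to 0.875 m from the base axis. Payload 4.2 kg.
Tool frame: the origin (TCP) lies at the very end of the fingers, on their centre line; the grasp point (between the pads) lies 19 mm behind it (pinch_z is the distance from the TCP to the grasp point, in m); z points along the fingers, y is the line along which they close (so a half turn about z gives the same grasp; the last joint's range is limited). The gripper opens to 87 mm and grips with 3 to 60 N. Pads are 19 mm wide; open, the fingers measure 117 mm over their backs; the gripper's body (75 mm by 190 mm) begins 51 mm behind the grasp point.
Start: joints at [1.384, 0.385, 0.008, 0, -1.194, -0.259], TCP at [0.269, 0.564, 0.223] pointing down, gripper open.
Joint ranges: [-3.14, 3.14], [-1.21, 2.06], [-1.07, 1.41], [-3.16, 2.05], [-2.99, -0.16], [-3.1, 3.1]. Speed limits (rad/s): [2.79, 2.79, 3.14, 3.14, 3.14, 3.14].

INTERFACE

Orientations are given as a unit quaternion [x, y, z, w].
In Python, from cell import * gives the robot as it stands.
- The arm moves only by the tool move_arm, never from a script. Its argument "moves" is a list that holds one entry, the list of rows, each a list of 5 numbers: the opening in per cent of the stroke, from 0 (shut) to 100 (fully open), then the shift along the tool's x, y, z in mm, then the turn about the tool's z in rad. In form: [[[grip, x, y, z, turn], ...]]. A call has exactly 8 rows; each row shifts and turns the commanded pose from where the row before left it, along the tool's axes as they then stand; what a row does not reach is not made up. A row lasts 1/10 s, in which the tool goes at most 50 mm and 8.59 degrees, less where a joint would pass 70% of its speed; a pose out of reach is approached as far as the arm can. A call is refused whole if a number of a shift passes 50 or a number of a turn 0.15, either way. A call with a gripper value outside its range is refused whole. The fingers move at their own pace and stop on an object; "force" is the grip in N (left out, the last holds). Time passes only in rows, so rows that do not move let the fingers close, or fill a call up. It gives the time, the measured TCP pose, the force, the opening and the grip force at its end, in the units of the state.
- state(): the state, without advancing time (a new reading comes with each control period).
- get_image(name): name is "side" or "top"; returns the picture (420x560x3 uint8, blue, green, red); there is no depth.
- camera_params(name): a dict with "fx", "fy", "cx", "cy" (pixels), "R" (3x3) and "t" (3): a world point X has camera coordinates R X + t. Camera axes: x right, y down, z forward; pixel columns grow to the right and rows downward; lengths in m; the calibration is good to about 2 mm. A picture is of the moment at which its call begins. camera_params takes no time and is no camera call.
- close_job(): hands the job in; it is judged then, once.
Trained networks look in the newest picture that a camera, given by its name, has taken for a name from the list of things; names that differ only in an ending like _2 or _b are one class to them, and where a whole thing is asked for, a point or a joint stands for the part that bears it (a point fixed in the world has none). Each returns a list of dicts, best first, with "score" (0 to 1); they miss things now and then, are a little off and sometimes report something else, mostly with a low value. They report only what shows in the picture. A call takes as long as a camera call. They do not tell look-alikes from the thing itself.
- recognise(camera, thing): "pixel" ([column, row] in pixels, amid what is visible of it).
- place_of(camera, thing): "pixel" ([column, row] in pixels: a listed point, or the origin of a listed thing).
The state is a dict: "time": time; "joint_pos": joint angles; "joint_velocities": joint speeds; "joint_efforts": joint torques, N m; "ee_pos": TCP position; "tcp_rot": TCP orientation; "contact_force": force on the tool from outside, world axes, zero at the start; "ft_torque": the same for the moment, N m; "grip_width": finger opening in m; "gripper_force": force on a finger pad.
Only numpy, scipy, OpenCV 4.12 (cv2) and the standard library are available. Lean on these libraries where they do the work, as an engineer would, in place of code of your own. Each camera call takes 0.05 s, during which the arm holds its last target. There are 200 camera calls.

## Working session

There is one attempt and no reset: what is moved stays moved. The work goes in short steps, Python scripts to look and compute and a tool call to move; the robot and the scene stay as the last step left them, time stands still between calls to the robot, and variables do not carry over. Pictures are saved under pics/ and viewed, at most 10 in all, crops included, and the job is handed in when it is done.

Besides the shell and the picture viewer there is one more tool, called as name([rows], argument=value, ...), one row to a line, values as JSON. move_arm: Moves the arm, as the interface text tells. Its arguments: {"type":"object","properties":{"moves":{"type":"array","items":{"type":"array","items":{"type":"array","items":{"type":"number"}}}},"force":{"type":"number"}},"required":["moves"]}

```bash
mkdir -p pics; cat > h.py <<'E'
from cell import *
import numpy as np, cv2
def ray(cam,px):
    c=camera_params(cam);R=np.array(c["R"]);t=np.array(c["t"])
    d=R.T@np.array([(px[0]-c["cx"])/c["fx"],(px[1]-c["cy"])/c["fy"],1]);return -R.T@t,d
def onz(cam,px,z):
    o,d=ray(cam,px);return o+d*(z-o[2])/d[2]
def proj(cam,X):
    c=camera_params(cam);p=np.array(c["R"])@np.array(X)+np.array(c["t"]);return [c["fx"]*p[0]/p[2]+c["cx"],c["fy"]*p[1]/p[2]+c["cy"]]
E
python3 - <<'E'
from h import *
np.set_printoptions(precision=4,suppress=True)
for c in("top","side"):
    cv2.imwrite(f"pics/{c}0.png",get_image(c)); print(c,camera_params(c),ray(c,(280,210))[0])
for c in("top","side"):
  for n in("spacer","short_plate","rack","mat","jig","keeper"):
    print(c,n,[(np.round(r["pixel"],1),round(r["score"],2)) for r in place_of(c,n)[:3]])
print(state())
E
```

```text
top {'fx': 532.3217222051258, 'fy': 532.3217222051258, 'cx': 280.3564162108904, 'cy': 204.4162308499297, 'R': array([[-0.0114, -0.9999, -0.0063],
       [-0.9803,  0.0124, -0.197 ],
       [ 0.197 ,  0.0039, -0.9804]]), 't': array([0.0196, 0.5574, 1.7035])} [0.211 0.006 1.78 ]
side {'fx': 405.01165814062807, 'fy': 405.01165814062807, 'cx': 281.07643549259257, 'cy': 212.13712650488154, 'R': array([[ 0.7229, -0.6909,  0.0055],
       [-0.3658, -0.3894, -0.8453],
       [ 0.5862,  0.6091, -0.5343]]), 't': array([-0.3932,  0.2499,  0.9733])} [-0.1948 -0.7671  0.7334]
top spacer [(array([216.2, 160.2]), 0.72), (array([197.7, 221.3]), 0.58), (array([187.5, 269.6]), 0.47)]
top short_plate [(array([214.7, 222.4]), 0.66)]
top rack [(array([209.5, 224.7]), 0.65)]
top mat [(array([274.3, 230.6]), 0.84)]
top jig [(array([358.1, 217.8]), 0.79)]
top keeper [(array([291.7, 186.7]), 0.73), (array([216.2, 158.3]), 0.43), (array([276.6, 228.6]), 0.42)]
side spacer [(array([173.7, 200.9]), 0.96), (array([219.1, 190.5]), 0.6)]
side short_plate [(array([219.2, 173. ]), 0.7)]
side rack []
side mat [(array([256.2, 231. ]), 0.8)]
side jig [(array([337.7, 270.5]), 0.66)]
side keeper [(array([306.8, 216.8]), 0.75)]
{'time': 0.7, 'joint_pos': array([ 1.3836,  0.3846,  0.0079, -0.    , -1.194 , -0.2586]), 'joint_velocities': array([-0.0003,  0.0001,  0.0006,  0.0025, -0.0001,  0.0019]), 'joint_efforts': array([  0.0006, -39.0331,  18.7585,   4.2237,   0.0156,  -0.    ]), 'ee_pos': array([0.2695, 0.5639, 0.2226]), 'tcp_rot': array([ 0.9753, -0.2211, -0.    , -0.    ]), 'contact_force': array([-0.0139,  0.6513, -0.8678]), 'ft_torque': array([ 0.0097, -0.027 , -0.0212]), 'gripper_force': 0.0, 'grip_width': 0.08714949931971236}
```

View pics/top0.png

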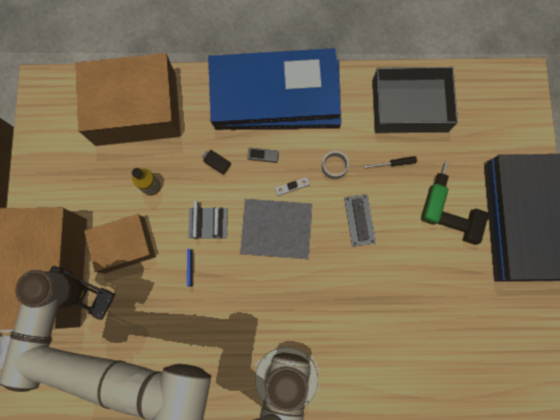

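View pics/side0.png

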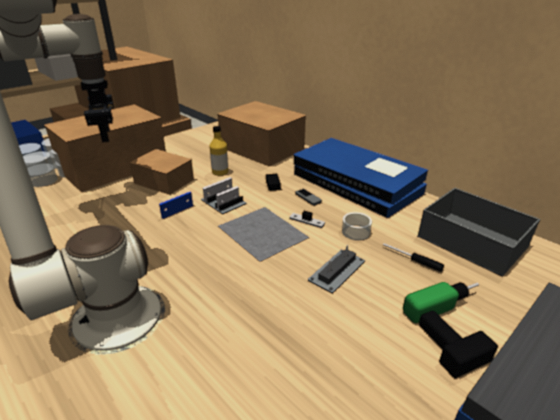

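The top view shows the rack at about (209,222) holding two plates (cols 197 and 218), the mat at (277,229), the keeper at (292,186) and the jig at (360,220). The blue decoy is at (189,268). I'll zoom in next.

```bash
python3 - <<'E'
from h import *
t=cv2.imread("pics/top0.png");s=cv2.imread("pics/side0.png")
a=cv2.resize(t[185:255,180:250],None,fx=8,fy=8,interpolation=cv2.INTER_CUBIC)[:,:560]
b=cv2.resize(t[170:255,340:380],None,fx=5.6,fy=5.6,interpolation=cv2.INTER_CUBIC)
h=560;im=np.zeros((h,800,3),np.uint8);im[:,:560]=a;im[:476,565:565+224]=b
cv2.imwrite("pics/c1.png",im)
a=cv2.resize(s[172:222,195:255],None,fx=6.5,fy=6.5,interpolation=cv2.INTER_CUBIC)
b=cv2.resize(s[240:296,300:372],None,fx=5.5,fy=5.5,interpolation=cv2.INTER_CUBIC)
c=cv2.resize(s[200:236,280:336],None,fx=7,fy=7,interpolation=cv2.INTER_CUBIC)
d=cv2.resize(t[172:200,270:314],None,fx=8,fy=8,interpolation=cv2.INTER_CUBIC)
im=np.zeros((600,800,3),np.uint8)
for q,x,y in((a,0,0),(b,395,0),(c,0,330),(d,400,330)): im[y:y+q.shape[0],x:x+q.shape[1]]=q[:600-y,:800-x]
cv2.imwrite("pics/c2.png",im)
E
```

```text
(no output)
```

View pics/c1.png

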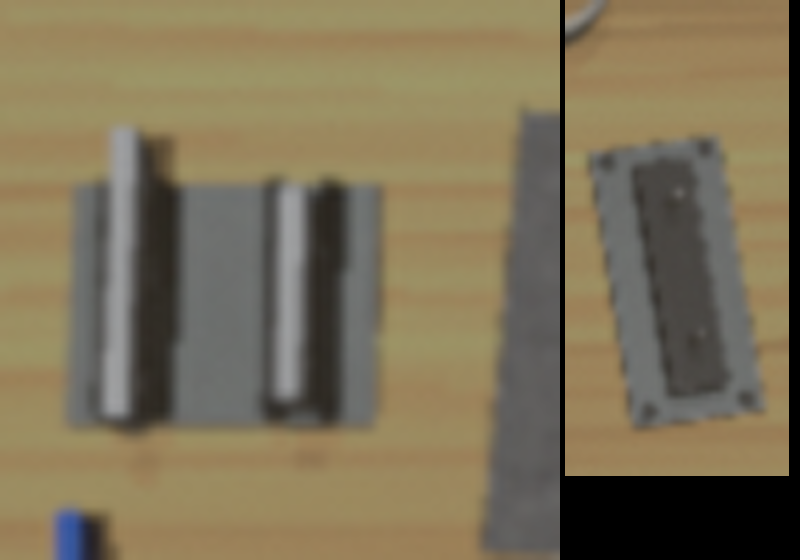

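View pics/c2.png

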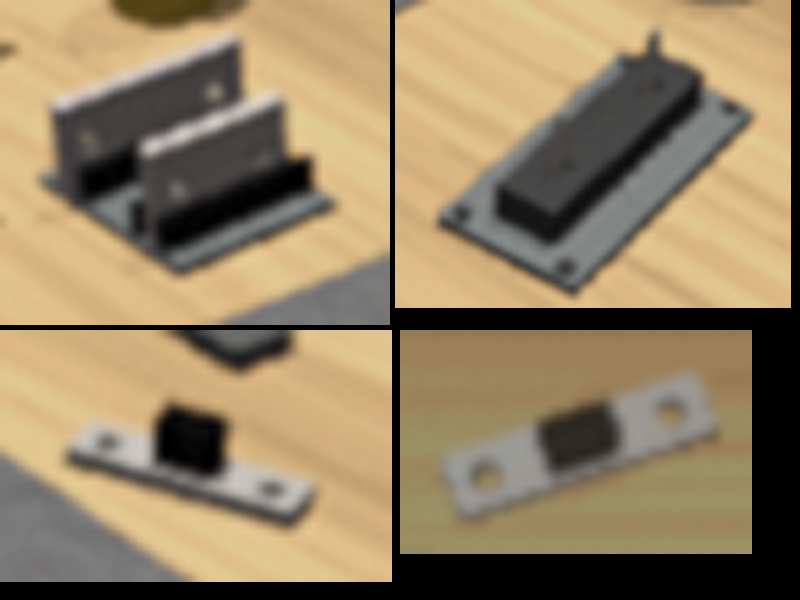

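```bash
python3 - <<'E'
from h import *
np.set_printoptions(precision=4,suppress=True)
def P(l,s,u0,v0,a,b,z,cam="top"): return np.array([onz(cam,((u-u0+.5)/s-.5+a,(v-v0+.5)/s-.5+b),z) for u,v in l])[:,:2]
def ang(d): return np.arctan2(d[1],d[0])
p=P([(112,126),(136,128),(128,417),(101,417)],8,0,0,180,185,.062);print("spacer",p.mean(0),ang(p[0]+p[1]-p[2]-p[3]),np.linalg.norm(p[0]-p[3]))
p=P([(282,185),(307,185),(300,402),(273,402)],8,0,0,180,185,.062);print("short",p.mean(0),ang(p[0]+p[1]-p[2]-p[3]),np.linalg.norm(p[0]-p[3]))
p=P([(75,185),(382,185),(376,427),(66,427)],8,0,0,180,185,.006);print("rack",p.mean(0),ang(p[0]+p[1]-p[2]-p[3]),p)
for n,l,z in(("foot",[(590,152),(717,138),(764,410),(636,428)],.008),("block",[(633,168),(695,158),(725,386),(672,396)],.03),("pins",[(680,192),(680,192),(702,333),(702,333)],.065)):
  p=P(l,5.6,565,0,340,170,z);print(n,p.mean(0),ang(p[0]+p[1]-p[2]-p[3]),np.linalg.norm(p[0]-p[3]))
p=P([(486,476),(672,409)],8,400,330,270,172,.01);print("keeper holes",p.mean(0),ang(p[0]-p[1]),np.linalg.norm(p[0]-p[1]))
p=P([(578,418)],8,400,330,270,172,.036);print("handle?",p)
# side
p=P([(53,108),(235,40),(63,105),(241,44)],6.5,0,0,195,172,.062,"side");print("spacer side",p.mean(0),ang(p[1]-p[0]),np.linalg.norm(p[0]-p[1]))
p=P([(108,441),(272,489)],7,0,330,280,200,.01,"side");print("keep side",p.mean(0),ang(p[0]-p[1]),np.linalg.norm(p[0]-p[1]))
p=P([(440,220),(577,293),(752,117),(622,55)],5.5,395,0,300,240,.008,"side");print("foot side",p,p.mean(0),ang(p[2]-p[1]),np.linalg.norm(p[2]-p[1]))
p=P([(654,33)],5.5,395,0,300,240,.066,"side");print("pin side",p)
p=P([(565,163),(652,82)],5.5,395,0,300,240,.03,"side");print("pin bases side",p,p.mean(0))
for c,q in(("top",(274.3,230.6)),("side",(256.2,231))):print("mat",onz(c,q,0.003))
E
```

```text
spacer [0.513  0.2949] -0.011903098577194024 0.12098184140198094
short [0.503  0.2245] -0.023920145850099616 0.09001580082094261
rack [0.5075 0.2594] -0.01509406346252561 [[0.5601 0.3239]
 [0.5585 0.1934]
 [0.455  0.195 ]
 [0.4566 0.3253]]
foot [ 0.5111 -0.2533] 0.12567627953681132 0.17005255849654793
block [ 0.5101 -0.2529] 0.10748001128834574 0.13889869549812128
pins [ 0.5123 -0.2538] 0.11127357656292448 0.08419706314862668
keeper holes [ 0.6317 -0.0273] 1.9120234941092615 0.08473670522277219
handle? [[ 0.6361 -0.0265]]
spacer side [0.5124 0.2885] -0.03291752510514991 0.11725742241105436
keep side [ 0.6312 -0.0288] 1.8830674639817118 0.08440910064650363
foot side [[ 0.4211 -0.231 ]
 [ 0.4307 -0.3089]
 [ 0.5948 -0.2873]
 [ 0.5868 -0.2084]] [ 0.5083 -0.2589] 0.13111183815777164 0.1655664211731189
pin side [[ 0.5498 -0.2526]]
pin bases side [[ 0.4763 -0.2608]
 [ 0.5567 -0.2501]] [ 0.5165 -0.2554]
mat [0.4783 0.0345 0.003 ]
mat [0.4729 0.0389 0.003 ]
```

```bash
cat >> h.py <<'E'
def go(x,y,z,a):
    s=state();q=s["tcp_rot"];p=s["ee_pos"];c=2*np.arctan2(q[1],q[0])
    t=(c-a+np.pi/2)%np.pi-np.pi/2; b=c-t
    d=np.array([x,y,z])-p
    print("t",s["time"],"p",np.round(p,4),"yaw",round(c,4),"w",round(s["grip_width"],4),"F",np.round(s["contact_force"],1),s["gripper_force"])
    f=lambda b:(np.round(1000*np.array([d[0]*np.cos(b)+d[1]*np.sin(b),d[0]*np.sin(b)-d[1]*np.cos(b),-d[2]]),1))
    print("turn",round(t,3),"shift after turn",f(b),"before",f(c))
E
python3 -c "
from h import *
go(.513,.294,.12,-.015)"
```

```text
t 0.7 p [0.2695 0.5639 0.2226] yaw -0.4458 w 0.0871 F [-0.   0.7 -0.9] 0.0
turn -0.431 shift after turn [247.6 266.2 102.6] before [336.1 138.5 102.6]
```

move_arm([
  [[55,0,0,0,-0.144],[55,0,0,0,-0.144],[55,0,0,0,-0.143],[55,30,32,12,0],[55,30,32,12,0],[55,30,32,12,0],[55,30,32,12,0],[55,30,32,12,0]],
])

```text
time: 1.5
ee_pos: [0.418, 0.4005, 0.1624]
tcp_rot: [1.0, -0.007, 0.0, -0.0]
contact_force: [0.5, 1.9, -0.7]
grip_width: 0.0482
gripper_force: 0.0
```

```bash
python3 -c "
from h import *
go(.513,.294,.08,-.015)"
```

```text
t 1.5 p [0.418  0.4005 0.1624] yaw -0.0142 w 0.0482 F [ 0.5  1.9 -0.7] 0.0
turn 0.001 shift after turn [ 96.6 105.   82.4] before [ 96.5 105.1  82.4]
```

move_arm([
  [[55,24.1,26.3,20,0],[55,24.1,26.3,20,0],[55,24.1,26.3,20,0],[55,24.1,26.3,20,0],[55,0,0,0,0],[55,0,0,0,0],[55,0,0,0,0],[55,0,0,0,0]],
])

```text
time: 2.3
ee_pos: [0.5118, 0.2964, 0.0836]
tcp_rot: [1.0, -0.007, 0.001, -0.001]
contact_force: [-0.4, -0.0, -0.2]
grip_width: 0.0478
gripper_force: 0.0
```

```bash
python3 - <<'E'
from h import *
go(.513,.294,.034,-.015)
t=get_image("top");s=get_image("side")
a=cv2.resize(t[180:250,170:260],None,fx=6,fy=6,interpolation=cv2.INTER_CUBIC)
b=cv2.resize(s[120:222,195:255],None,fx=4,fy=4,interpolation=cv2.INTER_CUBIC)
im=np.zeros((420,800,3),np.uint8);im[:,:540]=a;im[:408,545:785]=b
cv2.imwrite("pics/c3.png",im)
E
```

```text
t 2.3 p [0.5118 0.2964 0.0836] yaw -0.0131 w 0.0478 F [-0.4 -0.  -0.2] 0.0
turn 0.002 shift after turn [ 1.2  2.4 49.6] before [ 1.2  2.4 49.6]
```

View pics/c3.png

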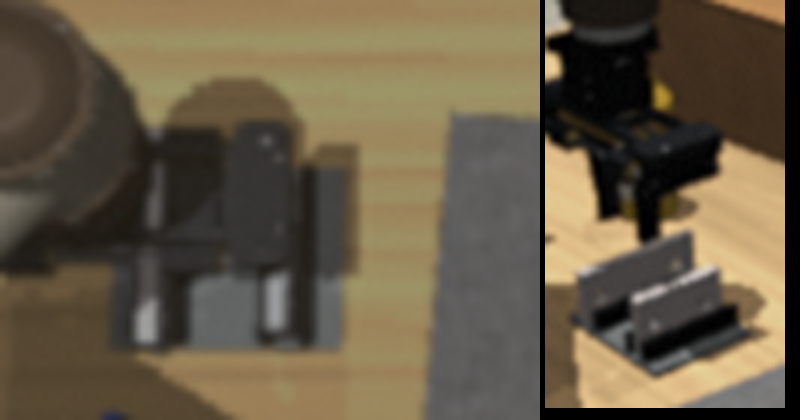

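The fingers straddle the long plate, with the near finger between the two plates. I'll descend and grip.

move_arm([
  [[55,1,2,20,0],[55,0,0,20,0],[55,0,0,9,0],[55,0,0,0,0],[0,0,0,0,0],[0,0,0,0,0],[0,0,0,0,0],[0,0,0,0,0]],
], force=30)

```text
time: 3.2
ee_pos: [0.5132, 0.2933, 0.0342]
tcp_rot: [1.0, -0.007, 0.0, -0.0]
contact_force: [0.3, -0.2, -0.6]
grip_width: 0.0236
gripper_force: 0.0
```

move_arm([
  [[0,0,0,0,0],[0,0,0,-10,0],[0,0,0,-20,0],[0,0,0,-25,0],[0,0,0,-25,0],[0,0,0,0,0],[0,0,0,0,0],[0,0,0,0,0]],
])

```text
time: 4.0
ee_pos: [0.5118, 0.2923, 0.112]
tcp_rot: [1.0, -0.008, -0.001, 0.001]
contact_force: [-0.5, -0.6, -2.9]
grip_width: 0.0098
gripper_force: 30.0
```

```bash
python3 - <<'E'
from h import *
go(.476,.01,.12,0)
cv2.imwrite("pics/c4.png",cv2.resize(get_image("side")[100:260,150:330],None,fx=3,fy=3))
E
```

```text
t 4.0 p [0.5118 0.2923 0.112 ] yaw -0.0153 w 0.0098 F [-0.5 -0.6 -2.9] 29.997620810754597
turn -0.015 shift after turn [-35.8 282.3  -8. ] before [-31.5 282.8  -8. ]
```

View pics/c4.png

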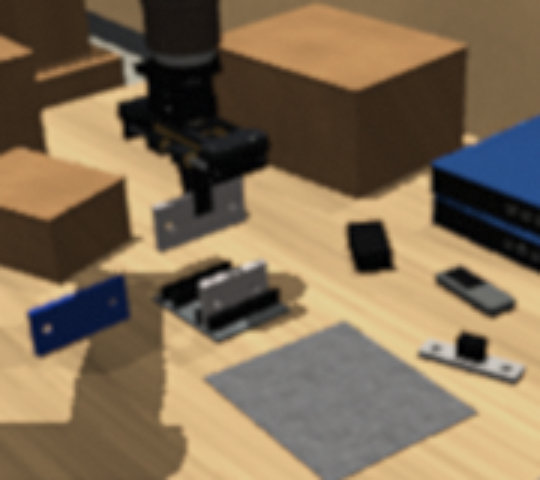

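The plate is lifted clear, and the short plate is still in its slot. I'll carry the plate to the mat.

move_arm([
  [[0,-5,35,-1,0],[0,-5,40,-1,0],[0,-5,42,0,0],[0,-5,42,0,0],[0,-5,42,0,0],[0,-5,42,0,0],[0,-5,40,0,0],[0,0,0,0,0]],
])

```text
time: 4.85
ee_pos: [0.4709, 0.0067, 0.1142]
tcp_rot: [1.0, -0.01, -0.002, 0.001]
contact_force: [0.1, 0.1, -2.5]
grip_width: 0.0096
gripper_force: 30.0
```

move_arm([
  [[0,0,0,15,0],[0,0,0,20,0],[0,0,0,20,0],[0,0,0,15,0],[0,0,0,7,0],[0,0,0,0,0],[0,0,0,0,0],[0,0,0,0,0]],
])

```text
time: 5.65
ee_pos: [0.4743, 0.0109, 0.0392]
tcp_rot: [1.0, -0.007, 0.001, -0.0]
contact_force: [0.5, 0.6, -1.4]
grip_width: 0.0096
gripper_force: 30.0
```

move_arm([
  [[0,0,0,3,0],[0,0,0,2,0],[0,0,0,2,0],[0,0,0,1,0],[0,0,0,0,0],[0,0,0,0,0],[0,0,0,0,0],[0,0,0,0,0]],
])

```text
time: 6.45
ee_pos: [0.4748, 0.0109, 0.0355]
tcp_rot: [1.0, -0.006, 0.002, -0.0]
contact_force: [-11.1, 3.3, 34.9]
grip_width: 0.0101
gripper_force: 30.0
```

move_arm([
  [[0,0,0,-1,0],[0,0,0,-1,0],[0,0,0,0,0],[20,0,0,0,0],[60,0,0,0,0],[60,0,0,0,0],[60,0,0,0,0],[60,0,0,0,0]],
])

```text
time: 7.25
ee_pos: [0.4736, 0.0106, 0.0323]
tcp_rot: [1.0, -0.007, -0.0, 0.0]
contact_force: [0.1, -0.2, 0.3]
grip_width: 0.0415
gripper_force: 0.0
```

```bash
python3 - <<'E'
from h import *
go(.476,.01,.04,0)
cv2.imwrite("pics/c5.png",np.hstack([cv2.resize(get_image("side")[140:260,190:330],None,fx=3,fy=3),cv2.resize(get_image("top")[190:270,230:325],None,fx=4,fy=4.5)]))
E
```

```text
t 7.25 p [0.4736 0.0106 0.0323] yaw -0.0149 w 0.0415 F [ 0.1 -0.2  0.3] 0.0
turn -0.015 shift after turn [ 2.4  0.6 -7.7] before [ 2.4  0.5 -7.7]
```

View pics/c5.png

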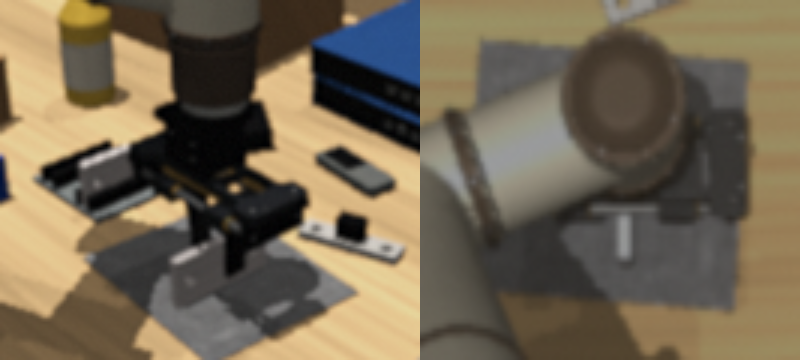

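The plate stands upright on the mat between the open fingers. I'll push its top towards +y to tip it over.

move_arm([
  [[100,0,0,-5,0],[100,0,0,-5,0],[100,0,0,0,0],[100,0,0,0,0],[100,0,-8,0,0],[100,0,-8,0,0],[100,0,-8,0,0],[100,0,-8,0,0]],
])

```text
time: 8.15
ee_pos: [0.4742, 0.0435, 0.0425]
tcp_rot: [1.0, -0.007, -0.0, 0.0]
contact_force: [-0.2, 0.4, 0.4]
grip_width: 0.0865
gripper_force: 0.0
```

move_arm([
  [[100,0,-6,0,0],[100,0,-6,0,0],[100,0,-6,0,0],[100,0,-6,0,0],[100,0,0,0,0],[100,0,0,0,0],[100,0,0,0,0],[100,0,0,0,0]],
])

```text
time: 8.95
ee_pos: [0.4744, 0.0664, 0.0425]
tcp_rot: [1.0, -0.008, -0.0, 0.0]
contact_force: [0.6, -0.1, -0.8]
grip_width: 0.087
gripper_force: 0.0
```

move_arm([
  [[100,0,0,-10,0],[100,0,0,-30,0],[100,0,0,-40,0],[100,-30,35,-20,0],[100,-30,35,0,0],[100,-30,35,0,0],[100,0,45,0,0],[100,0,0,0,0]],
])

```text
time: 9.75
ee_pos: [0.381, -0.0855, 0.1434]
tcp_rot: [1.0, -0.011, 0.001, 0.0]
contact_force: [0.1, 1.1, 0.1]
grip_width: 0.0869
gripper_force: 0.0
```

```bash
python3 - <<'E'
from h import *
go(.476,.01,.04,0)
cv2.imwrite("pics/t6.png",get_image("top"));cv2.imwrite("pics/s6.png",get_image("side"))
t=cv2.imread("pics/t6.png");s=cv2.imread("pics/s6.png")
cv2.imwrite("pics/c6.png",np.hstack([cv2.resize(s[180:270,210:320],None,fx=3.5,fy=5,interpolation=2),cv2.resize(t[190:265,235:325],None,fx=4.5,fy=6,interpolation=2)]))
E
```

```text
t 9.75 p [ 0.381  -0.0855  0.1434] yaw -0.0215 w 0.0869 F [0.1 1.1 0.1] 0.0
turn -0.021 shift after turn [ 95.  -95.5 103.4] before [ 93.  -97.5 103.4]
```

View pics/c6.png

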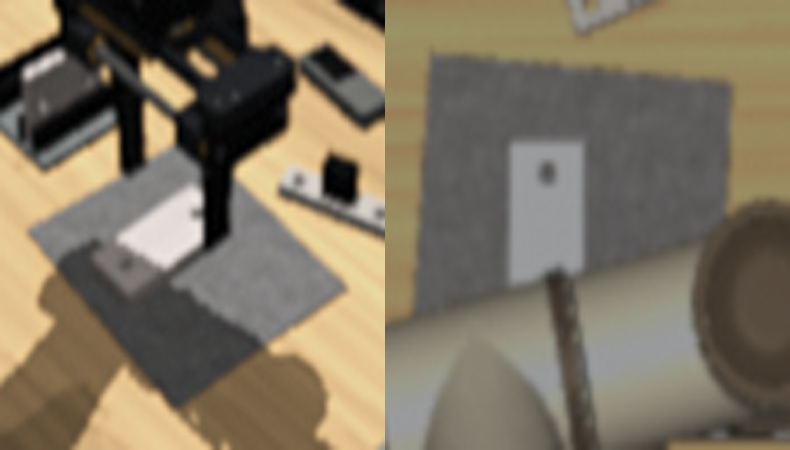

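The plate lies flat on the mat. In the top crop one hole is at (547,171) and the far edge at v≈141; the side crop shows the other hole at (127,264).

```bash
python3 - <<'E'
from h import *
np.set_printoptions(precision=4,suppress=True)
T=lambda u,v:onz("top",((u-385+.5)/4.5-.5+235,(v+.5)/6-.5+190),.013)[:2]
S=lambda u,v:onz("side",((u+.5)/3.5-.5+210,(v+.5)/5-.5+180),.013)[:2]
h=T(547,171);print("hole",h,"edge",T(509,141),T(584,141),"low",T(508,275),T(584,268))
print("side hole near",S(127,264),"far",S(197,212), "corner",S(80,248))
a=np.arctan2(*( (h-S(127,264))[::-1]));print(a)
c=T(546.5,141);print(c-np.array([.06,0]),h-np.array([.042,0]))
go(.493,.039,.10,-.01)
E
```

```text
hole [0.5196 0.0464] edge [0.5371 0.0748] [0.5364 0.0185] low [0.4611 0.0759] [0.4643 0.0193]
side hole near [0.4358 0.0438] far [0.5193 0.0446] corner [0.4164 0.0859]
0.030570425128014164
[0.4767 0.0466] [0.4776 0.0464]
t 9.85 p [ 0.3824 -0.0829  0.1432] yaw -0.0178 w 0.0871 F [ 0.2  0.5 -0.4] 0.0
turn -0.008 shift after turn [ 109.3 -123.    43.2] before [ 108.4 -123.8   43.2]
```

move_arm([
  [[100,23,-32.6,6,0],[100,23,-32.6,6,0],[100,23,-32.6,6,0],[100,23.4,-32.6,6,0],[100,0,0,25,0],[100,0,0,25,0],[100,0,0,20,0],[100,0,0,0,0]],
])

```text
time: 10.65
ee_pos: [0.475, 0.0479, 0.0461]
tcp_rot: [1.0, -0.006, -0.003, 0.001]
contact_force: [0.1, 0.2, -0.4]
grip_width: 0.0872
gripper_force: 0.0
```

```bash
python3 -c "
from h import *
go(.477,.0465,.006,-.013)"
```

```text
t 10.65 p [0.475  0.0479 0.0461] yaw -0.0128 w 0.0872 F [ 0.1  0.2 -0.4] 0.0
turn 0.0 shift after turn [ 2.   1.3 40.1] before [ 2.   1.3 40.1]
```

move_arm([
  [[100,1,0,15,0],[100,0,0,12,0],[100,0,0,6,0],[100,0,0,3,0],[100,0,0,1,0],[100,0,0,0,0],[100,0,0,0,0],[100,0,0,0,0]],
])

```text
time: 11.45
ee_pos: [0.478, 0.0472, 0.0119]
tcp_rot: [1.0, -0.007, 0.0, -0.0]
contact_force: [0.8, -1.1, 0.5]
grip_width: 0.0868
gripper_force: 0.0
```

move_arm([
  [[100,0,0,3,0],[100,0,0,2.5,0],[100,0,0,0,0],[60,0,0,0,0],[40,0,0,0,0],[40,0,0,0,0],[40,0,0,0,0],[40,0,0,0,0]],
], force=40)

```text
time: 12.25
ee_pos: [0.4777, 0.047, 0.006]
tcp_rot: [1.0, -0.007, -0.0, 0.0]
contact_force: [0.2, -0.7, 0.4]
grip_width: 0.0557
gripper_force: 40.1
```

move_arm([
  [[40,0,0,0,0],[40,0,0,-5,0],[40,0,0,-10,0],[40,0,0,-25,0],[40,0,0,-30,0],[40,0,0,-30,0],[40,0,0,-20,0],[40,0,0,0,0]],
])

```text
time: 13.05
ee_pos: [0.4798, 0.048, 0.1295]
tcp_rot: [1.0, -0.007, 0.004, -0.002]
contact_force: [0.3, 0.6, -2.7]
grip_width: 0.0554
gripper_force: 40.0
```

```bash
python3 -c "
from h import *
go(.511,-.2533,.11,.117)"
```

```text
t 13.05 p [0.4798 0.048  0.1295] yaw -0.0143 w 0.0554 F [ 0.3  0.6 -2.7] 39.999359250068665
turn -0.131 shift after turn [ -4.1 302.9  19.5] before [ 35.5 300.8  19.5]
```

move_arm([
  [[40,0,0,0,-0.131],[40,-0.5,35,2,0],[40,-0.5,45,3,0],[40,-0.5,45,3,0],[40,-0.5,45,3,0],[40,-0.5,45,2,0],[40,-0.5,45,2,0],[40,-0.5,42,2,0]],
])

```text
time: 13.85
ee_pos: [0.5083, -0.2549, 0.1075]
tcp_rot: [0.998, 0.058, -0.001, -0.001]
contact_force: [-0.1, -0.3, -2.7]
grip_width: 0.0553
gripper_force: 40.0
```

move_arm([
  [[40,0,0,0,0],[40,0,0,0,0],[40,0,0,0,0],[40,0,0,0,0],[40,0,0,0,0],[40,0,0,0,0],[40,0,0,0,0],[40,0,0,0,0]],
])

```text
time: 14.65
ee_pos: [0.5094, -0.253, 0.1091]
tcp_rot: [0.998, 0.058, 0.0, 0.0]
contact_force: [-0.4, -0.1, -2.5]
grip_width: 0.0552
gripper_force: 40.0
```

```bash
python3 - <<'E'
from h import *
go(.511,-.2533,.08,.117)
cv2.imwrite("pics/t7.png",get_image("top"));cv2.imwrite("pics/s7.png",get_image("side"))
t=cv2.imread("pics/t7.png");s=cv2.imread("pics/s7.png")
cv2.imwrite("pics/c7.png",np.hstack([cv2.resize(s[215:300,295:375],None,fx=5,fy=6,interpolation=2),cv2.resize(t[170:255,325:395],None,fx=5,fy=6,interpolation=2)]))
E
```

```text
t 14.65 p [ 0.5094 -0.253   0.1091] yaw 0.1166 w 0.0552 F [-0.4 -0.1 -2.5] 39.99926269054413
turn -0.0 shift after turn [ 1.5  0.5 29.1] before [ 1.5  0.5 29.1]
```

View pics/c7.png

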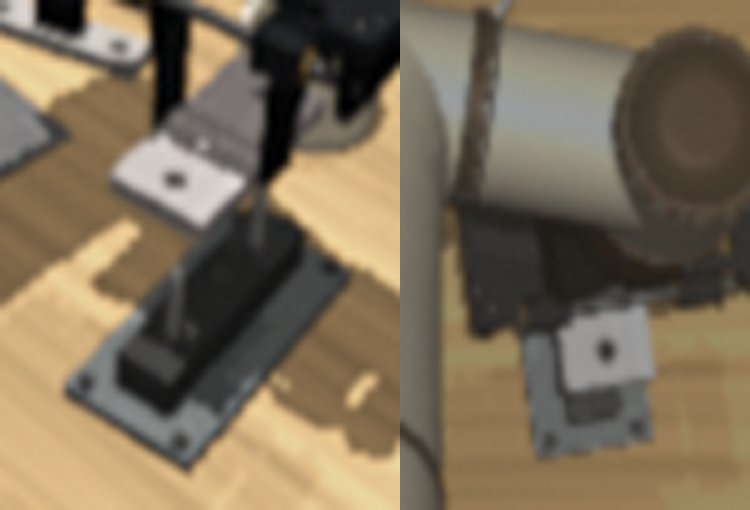

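```bash
python3 - <<'E'
from h import *
np.set_printoptions(precision=4,suppress=True)
T=lambda u,v,z:onz("top",((u-400+.5)/5-.5+325,(v+.5)/6-.5+170),z)[:2]
S=lambda u,v,z:onz("side",((u+.5)/5-.5+295,(v+.5)/6-.5+215),z)[:2]
u=.042*np.array([np.cos(.117),np.sin(.117)])
print("hole top",T(606,350,.115),"side",S(176,179,.115),"by tcp",state()["ee_pos"][:2]-u)
c=np.array([T(557,328,.116),T(646,306,.116),T(654,379,.116),T(567,393,.116)]);print(c, (c[2]+c[3])/2+u/.042*.06)
print("near pin side",S(178,270,.066),"base",S(176,332,.03),"jig est",np.array([.511,-.2533])-u)
# earlier pins top
P=lambda u,v,z:onz("top",((u-565+.5)/5.6-.5+340,(v+.5)/5.6-.5+170),z)[:2]
print("near pin top",P(702,333,.065),"far",P(680,192,.065))
E
```

```text
hole top [ 0.4665 -0.2564] side [ 0.4678 -0.2578] by tcp [ 0.4676 -0.258 ]
[[ 0.4784 -0.2258]
 [ 0.4895 -0.2826]
 [ 0.4506 -0.2858]
 [ 0.4438 -0.2308]] [ 0.5068 -0.2513]
near pin side [ 0.4708 -0.2611] base [ 0.4728 -0.2613] jig est [ 0.4693 -0.2582]
near pin top [ 0.4705 -0.2585] far [ 0.5542 -0.2491]
```

move_arm([
  [[40,3,2.4,0,0],[40,0,0,10,0],[40,0,0,10,0],[40,0,0,8,0],[40,0,0,4,0],[40,0,0,0,0],[40,0,0,0,0],[40,0,0,0,0]],
])

```text
time: 15.55
ee_pos: [0.5129, -0.2553, 0.0774]
tcp_rot: [0.998, 0.058, 0.0, 0.0]
contact_force: [0.1, 0.3, -2.4]
grip_width: 0.0557
gripper_force: 40.0
```

move_arm([
  [[40,0,0,2,0],[40,0,0,2,0],[40,0,0,2,0],[40,0,0,2,0],[40,0,0,2,0],[40,0,0,2,0],[40,0,0,0,0],[40,0,0,0,0]],
])

```text
time: 16.35
ee_pos: [0.5126, -0.2553, 0.0649]
tcp_rot: [0.998, 0.058, -0.0, 0.0]
contact_force: [0.6, 0.8, -1.5]
grip_width: 0.0551
gripper_force: 40.0
```

move_arm([
  [[40,0,0,2,0],[40,0,0,2,0],[40,0,0,2,0],[40,0,0,2,0],[40,0,0,2,0],[40,0,0,0,0],[40,0,0,0,0],[40,0,0,0,0]],
])

```text
time: 17.15
ee_pos: [0.5127, -0.2553, 0.055]
tcp_rot: [0.998, 0.058, 0.0, 0.0]
contact_force: [0.3, 0.3, -2.1]
grip_width: 0.0554
gripper_force: 40.0
```

Clear, with no side load, so I'll lower on to the block.

move_arm([
  [[40,0,0,3,0],[40,0,0,3,0],[40,0,0,3,0],[40,0,0,3,0],[40,0,0,3,0],[40,0,0,3,0],[40,0,0,0,0],[40,0,0,0,0]],
])

```text
time: 17.95
ee_pos: [0.5126, -0.2553, 0.0369]
tcp_rot: [0.998, 0.058, -0.0, 0.0]
contact_force: [0.4, 0.5, -2.4]
grip_width: 0.0555
gripper_force: 40.0
```

move_arm([
  [[40,0,0,1,0],[40,0,0,1,0],[40,0,0,1,0],[40,0,0,1,0],[40,0,0,0,0],[40,0,0,0,0],[40,0,0,0,0],[40,0,0,0,0]],
])

```text
time: 18.75
ee_pos: [0.5126, -0.2553, 0.033]
tcp_rot: [0.998, 0.058, 0.0, 0.0]
contact_force: [0.0, -1.0, -0.6]
grip_width: 0.0555
gripper_force: 40.0
```

move_arm([
  [[40,0,0,0.5,0],[40,0,0,0,0],[70,0,0,0,0],[100,0,0,0,0],[100,0,0,0,0],[100,0,0,0,0],[100,0,0,0,0],[100,0,0,0,0]],
])

```text
time: 19.55
ee_pos: [0.5126, -0.2553, 0.0324]
tcp_rot: [0.998, 0.058, -0.0, 0.0]
contact_force: [0.5, 0.7, 0.5]
grip_width: 0.0858
gripper_force: 0.0
```

move_arm([
  [[100,0,0,-10,0],[100,0,0,-25,0],[100,0,0,-40,0],[100,0,0,-30,0],[100,35,-30,0,0],[100,35,-30,0,0],[60,35,-30,0,0],[60,0,0,0,0]],
])

```text
time: 20.35
ee_pos: [0.6101, -0.1502, 0.1382]
tcp_rot: [0.998, 0.061, 0.002, 0.0]
contact_force: [-0.8, -0.5, -0.0]
grip_width: 0.0777
gripper_force: 0.0
```

```bash
python3 - <<'E'
from h import *
go(.6317,-.028,.07,1.90)
cv2.imwrite("pics/t8.png",get_image("top"));cv2.imwrite("pics/s8.png",get_image("side"))
t=cv2.imread("pics/t8.png");s=cv2.imread("pics/s8.png")
cv2.imwrite("pics/c8.png",np.hstack([cv2.resize(s[240:300,295:375],None,fx=5,fy=7,interpolation=2),cv2.resize(t[180:250,330:390],None,fx=6,fy=6,interpolation=2)]))
E
```

```text
t 20.35 p [ 0.6101 -0.1502  0.1382] yaw 0.1214 w 0.0777 F [-0.8 -0.5 -0. ] 0.0
turn 1.363 shift after turn [-108.7  -60.    68.2] before [  36.3 -118.7   68.2]
```

View pics/c8.png

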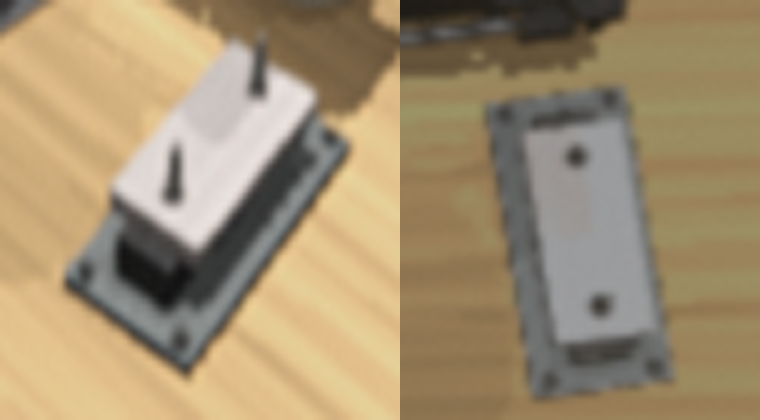

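The plate is seated flat with both pins through it. Next is the keeper.

move_arm([
  [[60,0,0,0,0.147],[60,0,0,0,0.147],[60,0,0,0,0.147],[60,0,0,0,0.147],[60,0,0,0,0.147],[60,0,0,0,0.147],[60,0,0,0,0.147],[60,0,0,0,0.147]],
])

```text
time: 21.25
ee_pos: [0.6053, -0.155, 0.1379]
tcp_rot: [0.861, -0.509, -0.0, 0.0]
contact_force: [1.1, -0.6, 0.4]
grip_width: 0.0523
gripper_force: 0.0
```

move_arm([
  [[60,0,0,0,0.144],[60,0,0,0,0.04],[60,-30,-17,5,0],[60,-30,-17,5,0],[60,-30,-17,5,0],[60,-18,-10,5,0],[60,0,0,0,0],[60,0,0,0,0]],
])

```text
time: 22.05
ee_pos: [0.6289, -0.0326, 0.1177]
tcp_rot: [0.813, -0.583, -0.0, 0.0]
contact_force: [-0.4, 0.4, -0.7]
grip_width: 0.052
gripper_force: 0.0
```

```bash
python3 - <<'E'
from h import *
go(.6317,-.028,.07,1.90)
for c in("top","side"):
  get_image(c)
  for r in place_of(c,"keeper")[:2]: print(c,onz(c,r["pixel"],0),r["score"])
E
```

```text
t 22.05 p [ 0.6289 -0.0326  0.1177] yaw -1.2442 w 0.052 F [-0.4  0.4 -0.7] 0.0
turn -0.003 shift after turn [-3.5 -4.2 47.7] before [-3.5 -4.1 47.7]
top [ 0.64523082 -0.01683551  0.        ] 0.59
side [0.46558724 0.02480866 0.        ] 0.63
side [ 0.63917055 -0.01929498  0.        ] 0.55
```

move_arm([
  [[60,-3.5,-4.1,10,0],[60,0,0,25,0],[60,0,0,25,0],[60,0,0,20,0],[60,0,0,12,0],[60,0,0,5,0],[60,0,0,0,0],[60,0,0,0,0]],
])

```text
time: 23.05
ee_pos: [0.6331, -0.0271, 0.0213]
tcp_rot: [0.813, -0.583, 0.001, -0.001]
contact_force: [0.2, -0.3, 0.6]
grip_width: 0.0522
gripper_force: 0.0
```

```bash
python3 - <<'E'
from h import *
go(.6317,-.028,.0145,1.90)
E
```

```text
t 23.05 p [ 0.6331 -0.0271  0.0213] yaw -1.2437 w 0.0522 F [ 0.2 -0.3  0.6] 0.0
turn -0.002 shift after turn [0.4 1.6 6.8] before [0.4 1.6 6.8]
```

move_arm([
  [[60,0,1.6,4,0],[60,0,0,3,0],[60,0,0,0,0],[0,0,0,0,0],[0,0,0,0,0],[0,0,0,0,0],[0,0,0,0,0],[0,0,0,0,0]],
], force=40)

```text
time: 23.85
ee_pos: [0.6309, -0.0277, 0.0135]
tcp_rot: [0.813, -0.583, 0.0, -0.0]
contact_force: [2.4, -0.1, -0.5]
grip_width: 0.0202
gripper_force: 0.4
```

move_arm([
  [[0,0,0,0,0],[0,0,0,-5,0],[0,0,0,-15,0],[0,0,0,-30,0],[0,0,0,-35,0],[0,0,0,-30,0],[0,0,0,-10,0],[0,0,0,0,0]],
])

```text
time: 24.65
ee_pos: [0.6311, -0.0275, 0.1396]
tcp_rot: [0.813, -0.583, 0.001, -0.001]
contact_force: [-0.5, -0.5, -3.0]
grip_width: 0.02
gripper_force: 40.0
```

```bash
python3 - <<'E'
from h import *
go(.5127,-.2553,.13,.117)
E
```

```text
t 24.65 p [ 0.6311 -0.0275  0.1396] yaw -1.244 w 0.02 F [-0.5 -0.5 -3. ] 39.99629127793014
turn -1.361 shift after turn [-144.2  212.4    9.6] before [177.7 185.3   9.6]
```

move_arm([
  [[0,0,0,0,-0.145],[0,0,0,0,-0.145],[0,0,0,0,-0.145],[0,0,0,0,-0.145],[0,0,0,0,-0.145],[0,0,0,0,-0.145],[0,0,0,0,-0.145],[0,0,0,0,-0.145]],
])

```text
time: 25.45
ee_pos: [0.6289, -0.0278, 0.1352]
tcp_rot: [0.999, -0.039, -0.003, 0.0]
contact_force: [-0.4, -0.1, -3.2]
grip_width: 0.0198
gripper_force: 40.0
```

move_arm([
  [[0,0,0,0,-0.145],[0,0,0,0,-0.056],[0,-23,34,0,0],[0,-24,35,0,0],[0,-24,36,0,0],[0,-24,36,0,0],[0,-24,36,0,0],[0,-24,35,0,0]],
])

```text
time: 26.25
ee_pos: [0.5109, -0.2558, 0.1357]
tcp_rot: [0.998, 0.058, -0.002, -0.001]
contact_force: [0.8, -1.2, -2.9]
grip_width: 0.0197
gripper_force: 40.0
```

move_arm([
  [[0,0,0,5,0],[0,0,0,5,0],[0,0,0,5,0],[0,0,0,5,0],[0,0,0,0,0],[0,0,0,0,0],[0,0,0,0,0],[0,0,0,0,0]],
])

```text
time: 27.05
ee_pos: [0.5139, -0.2548, 0.1188]
tcp_rot: [0.998, 0.059, 0.0, 0.0]
contact_force: [-0.5, 0.5, -2.6]
grip_width: 0.0198
gripper_force: 40.0
```

```bash
python3 - <<'E'
from h import *
np.set_printoptions(precision=4,suppress=True)
go(.5127,-.2553,.09,.117)
s=get_image("side");cv2.imwrite("pics/s9.png",s);t=get_image("top");cv2.imwrite("pics/t9.png",t)
z=state()["ee_pos"][2]-.0135
u=.042*np.array([np.cos(.117),np.sin(.117)])
for sg in(-1,1):
  X=np.r_[np.array([.5127,-.2553])+sg*u,z+.01];print(proj("side",X),proj("top",X))
# holes: dark blobs within bright bar near expected
for n,im in(("side",s),("top",t)):
  g=cv2.cvtColor(im,6)
  x,y=np.round(proj(n,np.r_[np.array([.5127,-.2553])-u,z+.01])).astype(int)
  print(n,x,y);print(g[y-7:y+8,x-9:x+10])
E
```

```text
t 27.05 p [ 0.5139 -0.2548  0.1188] yaw 0.1177 w 0.0198 F [-0.5  0.5 -2.6] 39.996323520317674
turn 0.001 shift after turn [-1.2  0.4 28.8] before [-1.2  0.4 28.8]
[np.float64(331.33465489379563), np.float64(244.21956149942292)] [np.float64(366.9460823231042), np.float64(226.4794768888956)]
[np.float64(348.7902075073047), np.float64(229.76835233550855)] [np.float64(362.73593506782385), np.float64(200.67545637082634)]
side 331 244
[[107 110 113 116 116 115 114 114 116 113 107  98  76  45  25  20   9   2
    3]
 [107 108 108 111 114 114 115 114 115 108  96  88  80  66  68  61  32  10
    3]
 [111 108 106 108 109 110 115 126 137 126 103  95  96  97 104  95  61  33
   22]
 [117 113 109 107 107 109 124 152 173 168 148 142 145 145 143 125  94  72
   58]
 [119 117 114 111 116 131 153 176 189 188 186 187 187 185 183 168 144 122
   95]
 [116 118 121 128 146 166 180 184 175 169 173 182 188 191 191 187 183 164
  123]
 [113 116 127 154 177 187 188 170 136 113 120 143 168 184 190 189 183 163
  121]
 [110 112 134 167 188 193 187 160 110  79  78 100 147 180 188 177 153 115
   83]
 [109 105 117 146 1
[... 1076 characters left out ...]
 115 102  92 110 133 133 120 117 128 136 135
  137]
 [153 150 131  96 108 134 137 140 128  96 102 132 133 119 108 116 134 139
  140]
 [154 153 138 101 106 134 139 140 131 106 114 133 134 119 102 107 132 139
  139]
 [153 153 138 100 105 135 139 133 123 119 127 138 136 125 105 108 129 137
  137]
 [154 152 138  98  98 134 141 139 136 135 137 138 139 129 108 109 127 132
  133]
 [154 152 138  96  89 128 139 136 135 132 131 133 134 125 111 114 123 125
  125]
 [154 152 144 112  86 109 125 125 127 124 122 125 129 123 114 109 111 116
  117]
 [154 153 151 136 104  99 114 131 144 145 145 148 149 142 123 105 104 119
  123]
 [154 154 153 151 141 137 142 150 154 154 154 155 155 149 128 104 106 125
  133]]
```

The hole is where expected to within about 1 mm. I'll lower gently.

move_arm([
  [[0,-0.8,0.4,6,0],[0,0,0,10,0],[0,0,0,8,0],[0,0,0,6,0],[0,0,0,3,0],[0,0,0,0,0],[0,0,0,0,0],[0,0,0,0,0]],
])

```text
time: 27.95
ee_pos: [0.5131, -0.2556, 0.0858]
tcp_rot: [0.998, 0.059, 0.0, 0.0]
contact_force: [0.1, -0.6, -3.2]
grip_width: 0.0195
gripper_force: 40.0
```

move_arm([
  [[0,0,0,2,0],[0,0,0,2,0],[0,0,0,2,0],[0,0,0,2,0],[0,0,0,2,0],[0,0,0,1,0],[0,0,0,0,0],[0,0,0,0,0]],
])

```text
time: 28.75
ee_pos: [0.5128, -0.2555, 0.0744]
tcp_rot: [0.998, 0.059, -0.0, 0.0]
contact_force: [0.2, -0.4, -2.1]
grip_width: 0.0197
gripper_force: 40.0
```

move_arm([
  [[0,0,0,2,0],[0,0,0,2,0],[0,0,0,2,0],[0,0,0,2,0],[0,0,0,2,0],[0,0,0,0,0],[0,0,0,0,0],[0,0,0,0,0]],
])

```text
time: 29.55
ee_pos: [0.5129, -0.2555, 0.0645]
tcp_rot: [0.998, 0.059, 0.0, 0.0]
contact_force: [0.9, 0.6, -2.3]
grip_width: 0.0198
gripper_force: 40.0
```

move_arm([
  [[0,0,0,2,0],[0,0,0,2,0],[0,0,0,1.5,0],[0,0,0,1,0],[0,0,0,1,0],[0,0,0,0,0],[0,0,0,0,0],[0,0,0,0,0]],
])

```text
time: 30.35
ee_pos: [0.5129, -0.2555, 0.057]
tcp_rot: [0.998, 0.059, 0.0, 0.0]
contact_force: [-0.3, -0.6, -2.3]
grip_width: 0.0197
gripper_force: 40.0
```

move_arm([
  [[0,0,0,1,0],[0,0,0,1,0],[0,0,0,1,0],[0,0,0,0.5,0],[0,0,0,0,0],[0,0,0,0,0],[0,0,0,0,0],[0,0,0,0,0]],
])

```text
time: 31.15
ee_pos: [0.5127, -0.2555, 0.0535]
tcp_rot: [0.998, 0.059, -0.0, 0.0]
contact_force: [-0.9, 0.2, -1.6]
grip_width: 0.0198
gripper_force: 40.0
```

move_arm([
  [[0,0,0,0.5,0],[0,0,0,0.5,0],[0,0,0,0,0],[0,0,0,0,0],[0,0,0,0,0],[0,0,0,0,0],[0,0,0,0,0],[0,0,0,0,0]],
])

```text
time: 31.95
ee_pos: [0.5128, -0.2555, 0.0535]
tcp_rot: [0.998, 0.059, 0.0, 0.0]
contact_force: [-2.2, 2.1, 5.7]
grip_width: 0.0197
gripper_force: 40.0
```

Contact is made and the keeper is flush. I'll release and retreat.

move_arm([
  [[0,0,0,-0.5,0],[30,0,0,0,0],[60,0,0,0,0],[60,0,0,0,0],[60,0,0,0,0],[60,0,0,-5,0],[60,0,0,-15,0],[60,0,0,-30,0]],
])

```text
time: 32.75
ee_pos: [0.5112, -0.255, 0.1016]
tcp_rot: [0.998, 0.058, -0.003, -0.001]
contact_force: [-0.1, 0.5, -0.2]
grip_width: 0.0517
gripper_force: 0.0
```

move_arm([
  [[60,0,0,-40,0],[60,0,0,-40,0],[60,0,-40,0,0],[60,0,-40,0,0],[60,0,-40,0,0],[60,0,-40,0,0],[60,0,0,0,0],[60,0,0,0,0]],
])

```text
time: 33.55
ee_pos: [0.4943, -0.0958, 0.1836]
tcp_rot: [0.998, 0.06, 0.001, 0.0]
contact_force: [-1.1, 0.4, -0.5]
grip_width: 0.0523
gripper_force: 0.0
```

```bash
python3 - <<'E'
from h import *
go(.5,0,.2,0)
t=get_image("top");s=get_image("side")
cv2.imwrite("pics/c10.png",np.hstack([cv2.resize(s[235:300,295:375],None,fx=5,fy=7,interpolation=2),cv2.resize(t[180:245,330:390],None,fx=6,fy=7,interpolation=2)]))
E
```

```text
t 33.55 p [ 0.4943 -0.0958  0.1836] yaw 0.1194 w 0.0523 F [-1.1  0.4 -0.5] 0.0
turn 0.119 shift after turn [  5.7 -95.8 -16.4] before [ 17.1 -94.5 -16.4]
```

All 10 views are used. The contact height (TCP 53.5 mm = 40 mm stack + 13.5 mm grasp offset) confirms the keeper is seated flush, so I'll hand in.

```bash
python3 -c "
from cell import *
print(close_job())"
```

```text
the job is handed in; nothing more can be done
None
```

I handed the job in at about 34 s of the 67 s, with no verdict returned: the long plate lies flush on both jig pins (checked by picture), and the keeper bar sits handle up on top of it (judged from contact height and force, as my 10 views were used up).

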